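# Catch dish and flush: emptying the syringe in a syringe pump

### The arm

A 6-joint arm with a two-finger parallel gripper is mounted at the origin on a cart in front of the work surface, level with it; the furniture and walls round the work are solid. World frame = base frame: x ahead of the robot, y to its left, z up, the work surface at z = 0. Lengths are in m, angles in rad, forces in N, time in s.
With the tool pointing down it reaches from about 0.4 to 0.825 m from the base axis. Payload 7 kg.
Tool frame: the origin (TCP) lies on the centre line of the jaws, within the pads' length; the fingertips stand 14 mm ahead of it and the grasp point (between the pads) lies 5 mm behind it; z points along the fingers, y is the line along which they close (so a half turn about z gives the same grasp; the last joint's range is limited). The gripper opens to 88 mm and grips with 3 to 60 N. Pads are 19 mm wide; open, the fingers measure 130 mm over their backs; the gripper's body (78 mm by 193 mm) begins 47 mm behind the grasp point.
Start: joints at [1.582, 0.359, 0.012, 0, -1.224, -0.288], TCP at [0.184, 0.649, 0.241] pointing down, gripper open.
Joint ranges: [-3.07, 3.07], [-1.43, 2.12], [-1.02, 1.25], [-3.03, 1.67], [-3.05, -0], [-3.03, 3.03]. Speed limits (rad/s): [2.39, 2.39, 3.01, 3.14, 3.14, 3.14].

### API

Orientations are given as [roll, pitch, yaw] about the fixed x, y, z axes, in that order (R = Rz(yaw) Ry(pitch) Rx(roll)).
In Python, from station import arm gives the robot as it stands.
- The arm moves only by the tool move_arm, never from a script. Its argument "rows" is a list of rows, each an object with "translation": the shift along the tool's x, y, z in cm, a list of three; "rot": the turn, a rotation vector about the tool's x, y, z in degrees, a list of three; "hand": the closure, from 0 (fully open) to 1 (shut). A call has 1 to 8 rows; each row is the pose to reach, as a shift and turn from the pose commanded when the call began, along the tool's axes at that moment; what a row does not reach only later rows make up. A row lasts 1/12 s, in which the tool goes at most 41.7 mm and 7.16 degrees, less where a joint would pass 70% of its speed; a pose out of reach is approached as far as the arm can. A call with a gripper value outside its range is refused whole. The fingers move at their own pace and stop on an object; "squeeze" is the grip in N (left out, the last holds). Time passes only in rows, so rows that repeat a pose let the fingers close. It gives the time, the measured TCP pose, the force, the opening and the grip force at its end, in the units of the state.
- arm.get_state(): the state, without advancing time (a new reading comes with each control period).
- arm.grab_frame(name): name is "scene" or "top"; returns (picture, depth): 384x512x3 uint8, red, green, blue; 384x512 float32, m along the optical axis (not along the pixel's ray), 0 where there is no reading.
- arm.camera_params(name): a dict with "vfov" (degrees; the focal length in pixels is half the picture's height over the tangent of half this angle, whatever the lens; pixels are square), "cx", "cy" (the principal point, pixels), "position" and "orientation" of the camera in the world. Camera axes: x right, y down, z forward; pixel columns grow to the right and rows downward; lengths in m; the calibration is good to about 2 mm. A picture is of the moment at which its call begins. camera_params takes no time and is no camera call.
- arm.job_done(): hands the job in; it is judged then, once.
Trained networks look in the newest picture that a camera, given by its name, has taken for a name from the list of things; names that differ only in an ending like _2 or _b are one class to them, and where a whole thing is asked for, a point or a joint stands for the part that bears it (a point fixed in the world has none). Each returns a list of dicts, best first, with "p" (0 to 1); they miss things now and then, are a little off and sometimes report something else, mostly with a low value. They report only what shows in the picture. A call takes as long as a camera call.
- arm.search_frame(label, camera): "point" ([x, y, z] in m, in the coordinates of the camera as it stood for that picture, good to about 4 mm: the middle of the surface that is visible of it).
- arm.pinpoint(label, camera): "point" ([x, y, z] in m, in the coordinates of the camera as it stood for that picture, good to about 4 mm: a listed point, or the origin of a listed thing).
The state is a dict: "t": time; "q": joint angles; "qd": joint speeds; "joint_efforts": joint torques, N m; "eef_pos": TCP position; "ee_rot": TCP orientation; "force": force on the tool from outside, world axes, zero at the start; "moment": the same for the moment, N m; "width": finger opening in m; "gripper_force": force on a finger pad.
Only numpy, scipy, OpenCV 4.12 (cv2) and the standard library are available. Lean on these libraries where they do the work, as an engineer would, in place of code of your own. Each camera call takes 0.05 s, during which the arm holds its last target. There are 200 camera calls.

### The job

The syringe in the syringe pump has to be emptied into the steel kidney dish. With gentle pushes only, neither gripping nor lifting anything, push the dish along the worktop until its straight rim lies against the pump's left-hand end, so that the syringe's blue nozzle overhangs the dish, and press the raised barrel clamp fully down onto the syringe; only when both are done, push the pusher along its rail, all the way to the end of its travel. Leave the vials and the roll of tape where they are.

Things in the scene. Friction and masses are not known exactly. Their poses are not given: they have to be found in the camera images.
- syringe_pump: Off-white syringe pump, fixed: a housing (x -8 to 70, y -144 to 156 mm, 128 high, handle to 156) and before it a low dark shelf (x -82 to -10, y -142 to 154) with a syringe on it. Origin: centre of its underside, on the worktop. Its x points away from the robot, y along the syringe towards the nozzle (robot's left), z up; yaw within 0.25 rad.
- pump_end (a point): Middle of the housing's left-hand end face (the pump's x = 31, y = 156 mm), 20 mm above the worktop. The end of the shelf's V-shaped cradle (40 high, y 14 to 154, under the barrel) lies 2 mm behind this face. The rest of the shelf, under the plunger, is a flat deck 26 high. The dish's rim comes to rest against this end.
- nozzle (a point): Free end of the syringe's blue nozzle, fixed to the pump at its x = -45, y = 162, z = 49 mm: 6 mm beyond the end face and 14 mm higher than the dish's rim, so the rim passes under it.
- syringe_pump_pusher (a joint): Pusher on its rail, in m along the pump's +y: 0 is drawn back, 0.075 is the end of its travel (plunger home). Starts at 0 to 0.02. It stays where it is left; about 3 N move it.
- pusher_back (a point): Centre of the pusher's rear face (it looks along the pump's -y), at the pump's x = -46, y = -125 + joint, z = 52 mm. The pusher is an off-white block with a blue cap, 38 mm wide (x -65 to -27), 18 mm along the rail, z 28 to 75 mm. Behind it the space is free but for the rail (x -27 to -12) and its end post (x -30 to -10, y -144 to -135, 66 high).
- syringe_pump_clamp (a joint): Barrel clamp, in m upward: 0 is fully down on the syringe. Starts raised by 0.014 to 0.022. It stays where it is left; about 2 N move it.
- clamp_top (a point): Centre of the top of the clamp's off-white arm, at the pump's x = -38, y = 91, z = 76 mm + joint. The arm is 54 mm (x -65 to -11) by 22 mm; at its rear end (x = -20) stands a pin of 8 mm diameter, 13 mm higher than the arm.
- dish: Loose D-shaped steel kidney dish, 96 x 217 x 35 mm, 0.13 to 0.22 kg, hollow, left of the pump. Origin: centre of its underside; z up, y along its length. The straight rim (x = +48 mm) faces the pump, the bulging one (x = -48 mm; about -42 at y = +-50) faces away. Walls lean out to the rim, 35 mm high. Starts 20 to 120 mm short of the pump, up to 0.3 rad from square.
- vial_tall: Glass vial with a blue cap, 24 mm diameter, 51 mm tall, standing before the pump; origin: centre of its underside. To be left alone.
- vial_short: Glass vial with a green cap, 26 mm diameter, 39 mm tall, standing before the pump; origin: centre of its underside. To be left alone.
- tape: Roll of white surgical tape, 57 mm diameter, 25 mm high, lying flat before the pump near the pusher's end; origin: centre of its underside. To be left alone.

How it is judged:
On the way, in this order (a step that is already met when the one before it is completed fails the run):
1. the dish is under the nozzle and the clamp is down, with the pusher not yet pushed home (x of nozzle in the frame of dish between 0.02 and 0.0465 m and y of nozzle in the frame of dish between -0.06 and 0.06 m and value of joint syringe_pump_clamp below 0.003 m and value of joint syringe_pump_pusher below 0.04 m), for 0.2 s.
2. the pusher is at the end of its travel (value of joint syringe_pump_pusher above 0.071 m), for 0.2 s.
At the end, for the whole second after the job is handed in: The dish stands flat and at rest on the worktop against the pump's end, the nozzle's end over it: 1.5 mm or more inside the outer edge of its straight rim and within 60 mm of the rim's middle; the clamp is within 3 mm of fully down; the pusher is within 4 mm of the end of its travel (x of nozzle in the frame of dish between 0.02 and 0.0465 m and y of nozzle in the frame of dish between -0.06 and 0.06 m and linear speed of dish below 0.01 m/s and angle between dish's own z axis and vertical below 0.06 rad and height (world z) of dish below 0.006 m and value of joint syringe_pump_clamp below 0.003 m and value of joint syringe_pump_pusher above 0.071 m); the robot touches nothing.
It fails at once if the dish is lifted off the worktop or tipped (height (world z) of dish above 0.012 m or angle between dish's own z axis and vertical above 0.2 rad).
It fails at once if the dish, or the pump with its clamp and pusher, is squeezed or pressed by the fingers with over 70 N (contact force between the fingers and dish above 70 N or contact force between the fingers and syringe_pump above 70 N).
It fails at once if the pusher is advanced past 40 mm before the dish is under the nozzle and the clamp is down (value of joint syringe_pump_pusher above 0.04 m and not ((x of nozzle in the frame of dish between 0.02 and 0.0465 m and y of nozzle in the frame of dish between -0.06 and 0.06 m) and value of joint syringe_pump_clamp below 0.003 m)).
It fails at once if a vial or the tape is moved by over 15 mm (distance of any of vial_tall, vial_short, tape from where it was at the start of the episode above 0.015 m).
It also fails if it takes over 58 s, if anything falls off the work surface, if the arm or the gripper's body presses on something with over 40 N, if the wrist force passes 120 N, or if a joint passes its speed limit or range.

## Working session

There is one attempt and no reset: what is moved stays moved. The work goes in short steps, Python scripts to look and compute and a tool call to move; the robot and the scene stay as the last step left them, time stands still between calls to the robot, and variables do not carry over. Pictures are saved under pics/ and viewed, at most 10 in all, crops included, and the job is handed in when it is done.

Besides the shell and the picture viewer there is one more tool, called after "Request:" as name(argument=value, ...), one argument or row to a line, values as JSON. move_arm: Moves the arm, as the interface text tells. Its arguments: {"type":"object","properties":{"rows":{"type":"array","items":{"type":"object","properties":{"translation":{"type":"array","items":{"type":"number"}},"rot":{"type":"array","items":{"type":"number"}},"hand":{"type":"number"}}}},"squeeze":{"type":"number"}},"required":["rows"]}

```bash
mkdir -p pics
cat > h.py <<'E'
import numpy as np, cv2
from scipy.spatial.transform import Rotation as R
from station import arm
def cam(n):
    p=arm.camera_params(n); o=np.array(p["orientation"],float)
    M=o if o.shape==(3,3) else (R.from_euler('xyz',o).as_matrix() if o.size==3 else R.from_quat(o).as_matrix())
    return p,M,np.array(p["position"])
def w(n,pt):
    p,M,t=cam(n); return M@np.array(pt)+t
def cloud(n,d):
    p,M,t=cam(n); H,W=d.shape; f=H/2/np.tan(np.radians(p["vfov"])/2)
    v,u=np.mgrid[:H,:W]; P=np.stack([(u-p["cx"])/f*d,(v-p["cy"])/f*d,d],-1)
    return P@M.T+t
E
python3 - <<'E'
from h import *
print(arm.get_state())
for n in("scene","top"):
    im,d=arm.grab_frame(n); cv2.imwrite(f"pics/{n}0.png",im[...,::-1]); np.save(n+"0.npy",d); print(n,arm.camera_params(n))
    for l in["syringe_pump","pump_end","nozzle","pusher_back","clamp_top","dish","vial_tall","vial_short","tape"]:
        print(l,[(np.round(w(n,r["point"]),4).tolist(),round(r["p"],2)) for r in arm.pinpoint(l,n)[:2]])
E
```

```text
{'t': 0.0, 'q': array([ 1.58213191e+00,  3.59408432e-01,  1.10755326e-02, -3.66827737e-04,
       -1.22409585e+00, -2.88107943e-01]), 'qd': array([ 0.00026775, -0.00043601, -0.00121521, -0.00060317, -0.00153671,
        0.00106136]), 'joint_efforts': array([-4.73323835e-04, -5.82711017e+01,  2.93048537e+01,  6.99741796e+00,
        7.01118741e-03, -1.57665850e-04]), 'eef_pos': array([0.18433112, 0.64886553, 0.23961298]), 'ee_rot': array([ 3.13992952e+00, -1.33254786e-04, -2.76897179e-01]), 'force': array([ 0.72185954,  0.83677252, -0.01877537]), 'moment': array([-0.02270196, -0.02169514,  0.01376168]), 'gripper_force': 0.0, 'width': 0.08776494821595618}
scene {'vfov': 45.27725837654744, 'cx': 261.2805122130516, 'cy': 184.55412405054574, 'position': array([-0.12588223,  0.42001033,  0.51493948]), 'orientation': array([-2.06646925, -0.00852015, -2.17779273])}
syringe_pump [([0.5761, -0.0779, -0.0011], 0.61)]
pump_end [([0.6069, 0.0798, 0.0254], 0.85)]
nozzle [([0.5296, 0.0866, 0.0476], 0.77)]
pusher_back [([0.5306, -0.1954, 0.0518], 0.88)]
clamp_top [([0.5321, 0.0163, 0.1009], 0.58)]
dish [([0.5135, 0.2197, -0.0007], 0.67)]
vial_tall [([0.4277, -0.0058, 0.0012], 0.53)]
vial_short [([0.4485, -0.0787, 0.0024], 0.82)]
tape [([0.4247, -0.2078, -0.0027], 0.71)]
top {'vfov': 48.00959374145329, 'cx': 246.26214532108338, 'cy': 191.0352502921171, 'position': array([ 0.395943  , -0.00220329,  1.14236487]), 'orientation': array([-3.018051  , -0.01945222, -1.57448486])}
syringe_pump [([0.5797, -0.0772, -0.0017], 0.63), ([0.6128, 0.0706, 0.0206], 0.2)]
pump_end [([0.6094, 0.0728, 0.0205], 0.97)]
nozzle [([0.5334, 0.0834, 0.0519], 0.72)]
pusher_back [([0.5232, -0.1995, 0.0508], 0.89)]
clamp_top [([0.5361, 0.0117, 0.09], 0.66)]
dish [([0.5086, 0.2215, 0.001], 0.8)]
vial_tall [([0.428, -0.0072, 0.0004], 0.46)]
vial_short [([0.4506, -0.0864, -0.0027], 0.54)]
tape [([0.4242, -0.2074, 0.001], 0.6)]
```

Run:
```python
from h import *
a=cv2.imread("pics/top0.png");b=cv2.imread("pics/scene0.png")
cv2.imwrite("pics/both.png",cv2.resize(a,(800,600)))
d=np.load("top0.npy");C=cloud("top",d)
# pump housing mask top z~.128
x,y,z=C[...,0],C[...,1],C[...,2]
m=(abs(z-.128)<.01)&(abs(y+.07)<.25)&(x>.45)&(x<.75)
r=cv2.minAreaRect(C[m][:,:2].astype(np.float32)); print("housing",r)
m=(z>.012)&(z<.05)&(y>.105)&(x>.35)&(x<.75)
P=C[m][:,:2].astype(np.float32); r=cv2.minAreaRect(P);print("dish",r,cv2.boxPoints(r),m.sum())
m=(z>.027)&(z<.045)&(y>.105)&(x>.35)&(x<.75)
r=cv2.minAreaRect(C[m][:,:2].astype(np.float32));print("rim",r,m.sum())
```

```text
housing ((0.6020289063453674, -0.07319876551628113), (0.2990588843822479, 0.070152647793293), 89.44243621826172)
dish ((0.5499968528747559, 0.3904266953468323), (0.39991575479507446, 0.4405180811882019), 0.013076176866889) [[0.34998873 0.61064005]
 [0.35008922 0.17012201]
 [0.750005   0.17021334]
 [0.7499045  0.61073136]] 2290
rim ((0.5505380630493164, 0.38104140758514404), (0.39949384331703186, 0.42184150218963623), 0.2559249997138977) 1140
```

View pics/both.png

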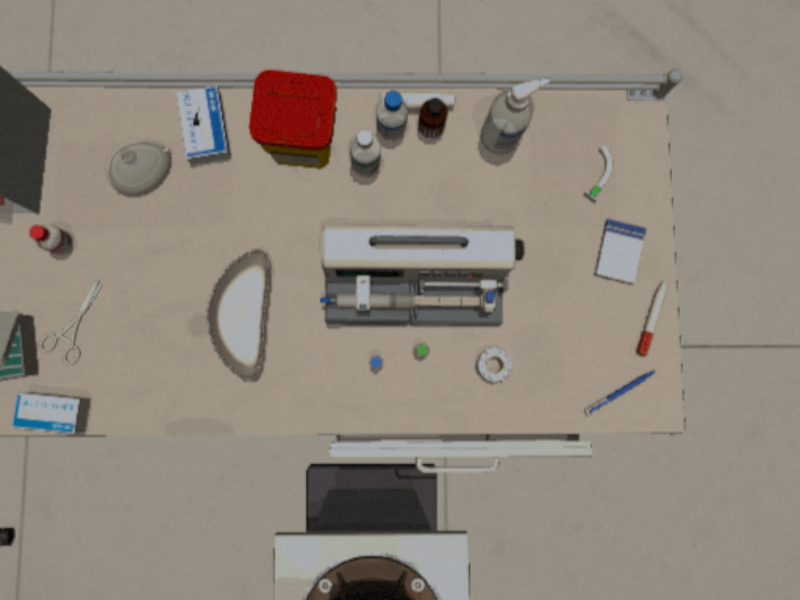

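View pics/scene0.png

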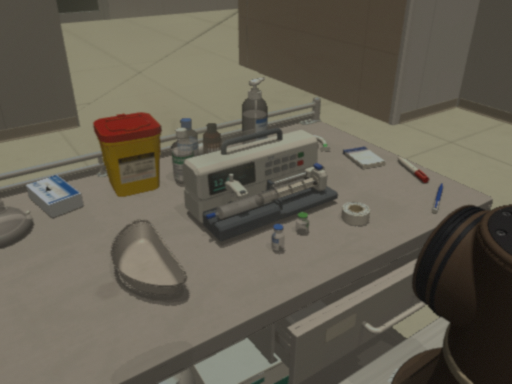

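The top view shows the dish's straight rim at column ≈268 and the pump's left end at ≈322 (800x600). The pump is nearly square and the vials and tape are on the robot's side. Next I'll fit the rim precisely.

```bash
cat >> h.py <<'E'
def dishfit(dep):
    C=cloud("top",dep); x,y,z=C[...,0],C[...,1],C[...,2]
    m=(z>.024)&(z<.045)&(y>.06)&(y<.36)&(x>.38)&(x<.68)
    n,l,s,c=cv2.connectedComponentsWithStats((m*255).astype(np.uint8)); k=1+np.argmax(s[1:,4])
    P=C[l==k][:,:2].astype(np.float32); r=cv2.minAreaRect(P); return r,cv2.boxPoints(r),P
E
python3 - <<'E'
from h import *
d=np.load("top0.npy");r,b,P=dishfit(d);print(r,b,len(P))
C=cloud("top",d);x,y,z=C[...,0],C[...,1],C[...,2]
for lo,hi,n in[(.09,.12,"clamp"),]:
    m=(z>.08)&(z<.13)&(x>.47)&(x<.562)&(abs(y-.012)<.04); print(n,C[m].mean(0),C[m].min(0),C[m].max(0),np.percentile(C[m][:,2],[10,30,50,70,90]))
m=(z>.064)&(z<.085)&(x>.49)&(x<.56)&(y<-.12)&(y>-.24); print("pusher",C[m].mean(0),C[m].min(0),C[m].max(0))
m=(z>.11)&(z<.14)&(x>.5)&(x<.7)&(abs(y+.07)<.25); print("end y",np.percentile(C[m][:,1],[0.5,99.5]))
for s in (.57,.60,.63):
    k=m&(abs(x-s)<.01); print(s,C[k][:,1].min(),C[k][:,1].max())
for s in(-.2,-.1,0,.05):
    k=m&(abs(y-s)<.01); print(s,C[k][:,0].min(),C[k][:,0].max())
E
```

```text
((0.5098850131034851, 0.2211744487285614), (0.0951232984662056, 0.2153109312057495), 86.27025604248047) [[0.39936367 0.18071656]
 [0.6142186  0.16671051]
 [0.6204064  0.26163232]
 [0.40555143 0.2756384 ]] 439
clamp [0.53524567 0.01182667 0.09179411] [0.50979317 0.00203454 0.08039492] [0.56154362 0.02184701 0.1085666 ] [0.08693347 0.09017903 0.09151364 0.09305924 0.09530602]
pusher [ 0.5346421  -0.19252191  0.07133615] [ 0.50881327 -0.2208108   0.06407504] [ 0.55999664 -0.17501697  0.08493051]
end y [-0.22191289  0.07383741]
0.57 -0.22191288953523797 0.0745397070019888
0.6 -0.2373656417330995 0.07385548423745367
0.63 -0.22295363687906009 0.07478725241704927
-0.2 0.5676972084781675 0.6366850565580916
-0.1 0.5655909391325109 0.6359696878671124
0 0.5681325502207877 0.6351580264865005
0.05 0.5681438517639741 0.6386307741176167
```

Request:
move_arm(
  rows=[
    {"translation": [0,0,0],"rot": [0,0,7],"hand": 1},
  ],
)

```text
t: 1.08
eef_pos: [0.1845, 0.6493, 0.2406]
ee_rot: [-3.142, 0.0, -0.397]
force: [0.2, -0.6, -0.3]
width: 0.0844
gripper_force: 0.0
```

Request:
move_arm(
  rows=[
    {"translation": [43.5,19.6,9],"rot": [0,0,67.3],"hand": 0},
    {"translation": [43.5,19.6,9],"rot": [0,0,67.3],"hand": 0},
    {"translation": [43.5,19.6,9],"rot": [0,0,67.3],"hand": 0},
    {"translation": [43.5,19.6,9],"rot": [0,0,67.3],"hand": 0},
    {"translation": [43.5,19.6,9],"rot": [0,0,67.3],"hand": 0},
    {"translation": [43.5,19.6,9],"rot": [0,0,67.3],"hand": 0},
    {"translation": [43.5,19.6,9],"rot": [0,0,67.3],"hand": 0},
    {"translation": [43.5,19.6,9],"rot": [0,0,67.3],"hand": 0},
  ],
)

```text
t: 1.75
eef_pos: [0.4084, 0.4078, 0.1788]
ee_rot: [-3.141, 0.001, -1.405]
force: [0.8, 0.9, -0.1]
width: 0.0876
gripper_force: 0.0
```

Request:
move_arm(
  rows=[
    {"translation": [11.3,-8.4,3],"rot": [0,0,9.5],"hand": 0},
    {"translation": [11.3,-8.4,3],"rot": [0,0,9.5],"hand": 0},
    {"translation": [11.3,-8.4,3],"rot": [0,0,9.5],"hand": 0},
    {"translation": [11.3,-8.4,3],"rot": [0,0,9.5],"hand": 0},
    {"translation": [11.3,-8.4,6.5],"rot": [0,0,9.5],"hand": 0},
    {"translation": [11.3,-8.4,10],"rot": [0,0,9.5],"hand": 0},
    {"translation": [11.3,-8.4,13],"rot": [0,0,9.5],"hand": 0},
    {"translation": [11.3,-8.4,15.1],"rot": [0,0,9.5],"hand": 0},
  ],
)

```text
t: 2.42
eef_pos: [0.5088, 0.311, 0.0251]
ee_rot: [3.14, -0.002, -1.566]
force: [0.1, -0.3, -0.4]
width: 0.0876
gripper_force: 0.0
```

Request:
move_arm(
  rows=[
    {"translation": [1.5,0,0],"rot": [0,0,0],"hand": 0},
    {"translation": [2.5,0,0],"rot": [0,0,0],"hand": 0},
    {"translation": [3.0,0,0],"rot": [0,0,0],"hand": 0},
    {"translation": [3.6,0,0],"rot": [0,0,0],"hand": 0},
    {"translation": [4.2,0,0],"rot": [0,0,0],"hand": 0},
    {"translation": [4.8,0,0],"rot": [0,0,0],"hand": 0},
    {"translation": [5.4,0,0],"rot": [0,0,0],"hand": 0},
    {"translation": [6.0,0,0],"rot": [0,0,0],"hand": 0},
  ],
)

```text
t: 3.08
eef_pos: [0.5104, 0.2524, 0.0286]
ee_rot: [-3.14, 0.001, -1.564]
force: [0.8, 1.4, 1.2]
width: 0.0881
gripper_force: 0.7
```

Request:
move_arm(
  rows=[
    {"translation": [0.5,0,0],"rot": [0,0,0],"hand": 0},
    {"translation": [1.0,0,0],"rot": [0,0,0],"hand": 0},
    {"translation": [1.5,0,0],"rot": [0,0,0],"hand": 0},
    {"translation": [2.0,0,0],"rot": [0,0,0],"hand": 0},
    {"translation": [2.5,0,0],"rot": [0,0,0],"hand": 0},
    {"translation": [3.0,0,0],"rot": [0,0,0],"hand": 0},
    {"translation": [3.5,0,0],"rot": [0,0,0],"hand": 0},
    {"translation": [4.0,0,0],"rot": [0,0,0],"hand": 0},
  ],
)

```text
t: 3.75
eef_pos: [0.5101, 0.2118, 0.0277]
ee_rot: [3.142, -0.0, -1.565]
force: [-0.2, 1.5, 1.0]
width: 0.0874
gripper_force: 0.8
```

Run:
```python
from h import *
print(arm.get_state()["force"])
im,d=arm.grab_frame("scene");cv2.imwrite("pics/s1.png",im[...,::-1])
for n in("scene",): print([(w(n,r["point"]),r["p"]) for r in arm.pinpoint("dish",n)[:1]])
im,d=arm.grab_frame("top");r,b,P=dishfit(d);print(r,b,len(P))
```

```text
[-0.15828397  1.47578716  0.99803974]
[(array([0.51183721, 0.16332457, 0.00072004]), 0.92)]
((0.510724663734436, 0.14579254388809204), (0.06871917098760605, 0.21551945805549622), 89.90067291259766) [[0.40290552 0.11161983]
 [0.6184247  0.1112462 ]
 [0.6185438  0.17996526]
 [0.4030246  0.18033889]] 307
```

View pics/s1.png

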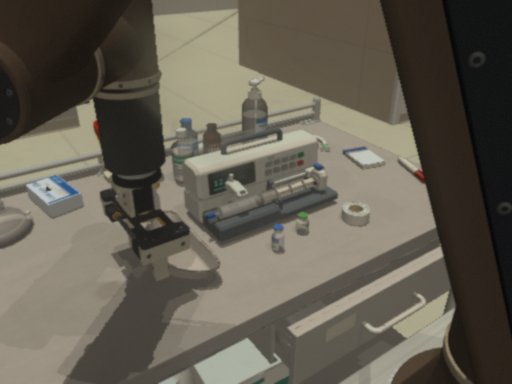

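The gripper straddles the dish at pixels ≈(160,250), and the dish is square to the pump with its rim at y≈0.111, about 35 mm to go.

Request:
move_arm(
  rows=[
    {"translation": [0.5,0,0],"rot": [0,0,0],"hand": 0},
    {"translation": [1.0,0,0],"rot": [0,0,0],"hand": 0},
    {"translation": [1.5,0,0],"rot": [0,0,0],"hand": 0},
    {"translation": [1.9,0,0],"rot": [0,0,0],"hand": 0},
    {"translation": [2.3,0,0],"rot": [0,0,0],"hand": 0},
    {"translation": [2.6,0,0],"rot": [0,0,0],"hand": 0},
    {"translation": [2.9,0,0],"rot": [0,0,0],"hand": 0},
    {"translation": [3.1,0,0],"rot": [0,0,0],"hand": 0},
  ],
)

```text
t: 4.57
eef_pos: [0.5102, 0.1809, 0.0278]
ee_rot: [3.141, -0.0, -1.565]
force: [-1.3, 0.3, -0.7]
width: 0.0876
gripper_force: 0.3
```

Request:
move_arm(
  rows=[
    {"translation": [0.1,0,0],"rot": [0,0,0],"hand": 0},
    {"translation": [0.2,0,0],"rot": [0,0,0],"hand": 0},
    {"translation": [0.3,0,0],"rot": [0,0,0],"hand": 0},
    {"translation": [0.4,0,0],"rot": [0,0,0],"hand": 0},
  ],
)

```text
t: 4.9
eef_pos: [0.5103, 0.1773, 0.0278]
ee_rot: [-3.141, 0.0, -1.565]
force: [0.1, 0.7, -0.2]
width: 0.0877
gripper_force: 0.3
```

Request:
move_arm(
  rows=[
    {"translation": [0.1,0,0],"rot": [0,0,0],"hand": 0},
    {"translation": [0.2,0,0],"rot": [0,0,0],"hand": 0},
    {"translation": [0.25,0,0],"rot": [0,0,0],"hand": 0},
  ],
)

```text
t: 5.15
eef_pos: [0.5103, 0.1751, 0.0278]
ee_rot: [-3.141, 0.001, -1.565]
force: [-2.3, 4.0, -0.0]
width: 0.0875
gripper_force: 2.0
```

Run:
```python
from h import *
im,d=arm.grab_frame("top");r,b,P=dishfit(d);print(b,len(P))
print([(w("top",r["point"]),r["p"]) for r in arm.pinpoint("nozzle","top")[:1]])
```

```text
[[0.39418012 0.09745781]
 [0.4928883  0.03068201]
 [0.5262715  0.08002914]
 [0.42756334 0.14680494]] 156
[(array([0.52945675, 0.08370456, 0.05159235]), 0.78)]
```

Request:
move_arm(
  rows=[
    {"translation": [0.05,0,0],"rot": [0,0,0],"hand": 0},
    {"translation": [0.1,0,0],"rot": [0,0,0],"hand": 0},
    {"translation": [0.1,0,0],"rot": [0,0,0],"hand": 0},
  ],
)

```text
t: 5.5
eef_pos: [0.5103, 0.1746, 0.0278]
ee_rot: [-3.141, 0.001, -1.564]
force: [-4.4, 6.9, -0.8]
width: 0.0875
gripper_force: 3.3
```

Request:
move_arm(
  rows=[
    {"translation": [0.1,0,0],"rot": [0,0,0],"hand": 0},
    {"translation": [0.1,0,0],"rot": [0,0,0],"hand": 0},
    {"translation": [-1,0,0],"rot": [0,0,0],"hand": 0},
    {"translation": [-3,0,0],"rot": [0,0,0],"hand": 0},
    {"translation": [-5,0,-2],"rot": [0,0,0],"hand": 0},
    {"translation": [-7,0,-6],"rot": [0,0,0],"hand": 0},
    {"translation": [-7,0,-10],"rot": [0,0,0],"hand": 0.5},
    {"translation": [-7,0,-13],"rot": [0,0,0],"hand": 1},
  ],
)

```text
t: 6.17
eef_pos: [0.5104, 0.2451, 0.1607]
ee_rot: [-3.14, -0.0, -1.563]
force: [1.1, 1.1, 0.1]
width: 0.0793
gripper_force: 0.0
```

Run:
```python
from h import *
im,d=arm.grab_frame("top");cv2.imwrite("pics/t2.png",cv2.resize(im[100:290,120:370,::-1],None,fx=3,fy=3))
C=cloud("top",d);x,y,z=C[...,0],C[...,1],C[...,2]
m=(z>.024)&(z<.045)&(y>.07)&(y<.22)&(x>.38)&(x<.64)
r=cv2.minAreaRect(C[m][:,:2].astype(np.float32));print(r,cv2.boxPoints(r))
for l in("nozzle","dish","clamp_top","pusher_back","pump_end"):print(l,[(w("top",r["point"]),r["p"]) for r in arm.pinpoint(l,"top")[:1]])
print(arm.get_state()["width"])
```

```text
((0.5104731321334839, 0.12226693332195282), (0.21558108925819397, 0.10157251358032227), 0.27164599299430847) [[0.402443   0.17254156]
 [0.4029246  0.07097021]
 [0.6185033  0.07199231]
 [0.61802167 0.17356366]]
nozzle [(array([0.53229849, 0.08427535, 0.05062348]), 0.88)]
dish [(array([ 5.11787240e-01,  1.26766067e-01, -4.40863828e-04]), 0.82)]
clamp_top [(array([0.53738453, 0.01495846, 0.09254675]), 0.64)]
pusher_back [(array([ 0.52521837, -0.19947505,  0.04954923]), 0.6)]
pump_end [(array([0.53233472, 0.08425374, 0.04951975]), 0.59)]
0.056342561654968884
```

View pics/t2.png

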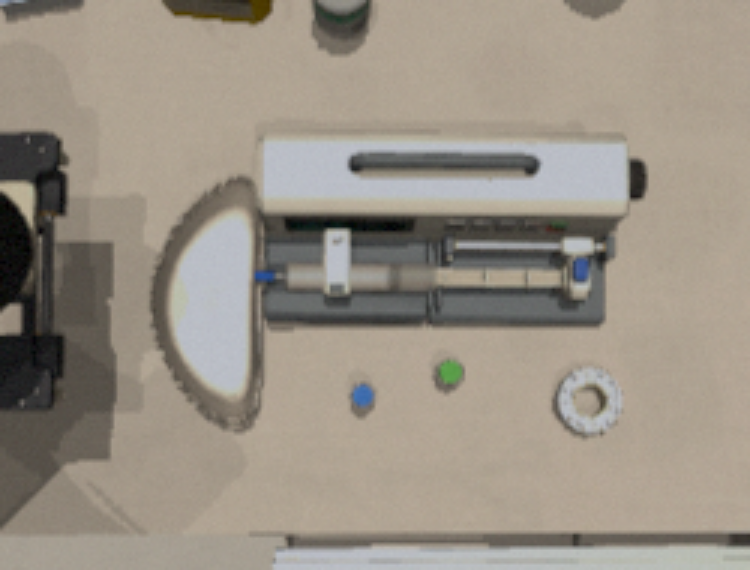

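The dish now lies square against the pump end, and the blue nozzle at crop pixel (265,275) overhangs its rim. Next is the clamp, pressed with closed fingers and the tool turned so the body clears the housing.

Request:
move_arm(
  rows=[
    {"translation": [23.3,-1.6,1],"rot": [0,0,-89.6],"hand": 1},
    {"translation": [23.3,-1.6,1],"rot": [0,0,-89.6],"hand": 1},
    {"translation": [23.3,-1.6,1],"rot": [0,0,-89.6],"hand": 1},
    {"translation": [23.3,-1.6,1],"rot": [0,0,-89.6],"hand": 1},
    {"translation": [23.3,-1.6,1],"rot": [0,0,-89.6],"hand": 1},
    {"translation": [23.3,-1.6,1],"rot": [0,0,-89.6],"hand": 1},
    {"translation": [23.3,-1.6,1],"rot": [0,0,-89.6],"hand": 1},
    {"translation": [23.3,-1.6,1],"rot": [0,0,-89.6],"hand": 1},
  ],
)

```text
t: 7.13
eef_pos: [0.5261, 0.0081, 0.146]
ee_rot: [3.138, 0.002, -0.608]
force: [0.0, 0.8, 1.0]
width: 0.0035
gripper_force: 0.0
```

Request:
move_arm(
  rows=[
    {"translation": [0,0,0],"rot": [0,0,-32.3],"hand": 1},
    {"translation": [0,0,0],"rot": [0,0,-32.3],"hand": 1},
    {"translation": [0,0,0],"rot": [0,0,-32.3],"hand": 1},
    {"translation": [0,0,0],"rot": [0,0,-32.3],"hand": 1},
    {"translation": [0,0,0],"rot": [0,0,-32.3],"hand": 1},
    {"translation": [0,0,0],"rot": [0,0,-32.3],"hand": 1},
    {"translation": [0,0,0],"rot": [0,0,-32.3],"hand": 1},
  ],
)

```text
t: 7.72
eef_pos: [0.5266, 0.0105, 0.1466]
ee_rot: [3.14, 0.002, -0.049]
force: [0.9, 0.3, -0.6]
width: 0.0004
gripper_force: 0.0
```

Request:
move_arm(
  rows=[
    {"translation": [0.1,0,1.5],"rot": [0,0,-2.8],"hand": 1},
    {"translation": [0.1,0,2.7],"rot": [0,0,-2.8],"hand": 1},
    {"translation": [0.1,0,3.4],"rot": [0,0,-2.8],"hand": 1},
    {"translation": [0.1,0,3.8],"rot": [0,0,-2.8],"hand": 1},
    {"translation": [0.1,0,4.2],"rot": [0,0,-2.8],"hand": 1},
    {"translation": [0.1,0,4.6],"rot": [0,0,-2.8],"hand": 1},
    {"translation": [0.1,0,5.0],"rot": [0,0,-2.8],"hand": 1},
    {"translation": [0.1,0,5.3],"rot": [0,0,-2.8],"hand": 1},
  ],
)

```text
t: 8.38
eef_pos: [0.5284, 0.0108, 0.0947]
ee_rot: [-3.142, -0.0, 0.003]
force: [-0.5, -1.6, 1.6]
width: 0.0002
gripper_force: 0.7
```

Request:
move_arm(
  rows=[
    {"translation": [0,0,0.1],"rot": [0,0,0],"hand": 1},
    {"translation": [0,0,0.2],"rot": [0,0,0],"hand": 1},
    {"translation": [0,0,0.3],"rot": [0,0,0],"hand": 1},
    {"translation": [0,0,0.3],"rot": [0,0,0],"hand": 1},
  ],
)

```text
t: 8.72
eef_pos: [0.5284, 0.0109, 0.0918]
ee_rot: [-3.141, -0.0, 0.003]
force: [0.6, -0.5, -0.1]
width: 0.0005
gripper_force: 0.0
```

Request:
move_arm(
  rows=[
    {"translation": [0,0,0.1],"rot": [0,0,0],"hand": 1},
    {"translation": [0,0,0.2],"rot": [0,0,0],"hand": 1},
    {"translation": [0,0,0.3],"rot": [0,0,0],"hand": 1},
    {"translation": [0,0,0.3],"rot": [0,0,0],"hand": 1},
  ],
)

```text
t: 9.05
eef_pos: [0.5285, 0.0109, 0.0904]
ee_rot: [3.141, -0.001, 0.004]
force: [-6.5, -0.0, 17.7]
width: 0.0006
gripper_force: 8.5
```

Request:
move_arm(
  rows=[
    {"translation": [0,0,-3],"rot": [0,0,0],"hand": 1},
    {"translation": [0,0,-6],"rot": [0,0,0],"hand": 1},
    {"translation": [-0.7,4,-6],"rot": [0,0,0],"hand": 1},
    {"translation": [-0.7,8,-6],"rot": [0,0,0],"hand": 1},
    {"translation": [-0.7,12,-6],"rot": [0,0,0],"hand": 1},
    {"translation": [-0.7,16,-6],"rot": [0,0,0],"hand": 1},
    {"translation": [-0.7,20,-6],"rot": [0,0,0],"hand": 1},
    {"translation": [-0.7,24,-6],"rot": [0,0,0],"hand": 1},
  ],
)

```text
t: 9.72
eef_pos: [0.5218, -0.2309, 0.149]
ee_rot: [-3.142, -0.001, 0.003]
force: [1.4, 1.3, -0.2]
width: 0.0003
gripper_force: 0.0
```

Run:
```python
from h import *
im,d=arm.grab_frame("top")
C=cloud("top",d);x,y,z=C[...,0],C[...,1],C[...,2]
m=(z>.06)&(z<.13)&(x>.505)&(x<.55)&(abs(y-.012)<.011);print("clamp z",np.percentile(C[m][:,2],[20,50,80]))
m=(z>.026)&(z<.045)&(y>.07)&(y<.22)&(x>.38)&(x<.64)
print(cv2.boxPoints(cv2.minAreaRect(C[m][:,:2].astype(np.float32))))
im,d=arm.grab_frame("scene");cv2.imwrite("pics/s3.png",im[...,::-1])
for l in("clamp_top","pusher_back","dish","nozzle"):print(l,[(w("scene",r["point"]),r["p"]) for r in arm.pinpoint(l,"scene")[:1]])
```

```text
clamp z [0.0687708  0.07041426 0.07417101]
[[0.4026817  0.07192583]
 [0.6183351  0.07088616]
 [0.61882603 0.17272061]
 [0.4031726  0.17376027]]
clamp_top [(array([0.53356759, 0.01414712, 0.07935062]), 0.71)]
pusher_back [(array([ 0.52698302, -0.19424624,  0.05393818]), 0.92)]
dish [(array([5.13071830e-01, 1.26787959e-01, 1.80074973e-04]), 0.9)]
nozzle [(array([0.52953707, 0.08395359, 0.04831481]), 0.64)]
```

View pics/s3.png

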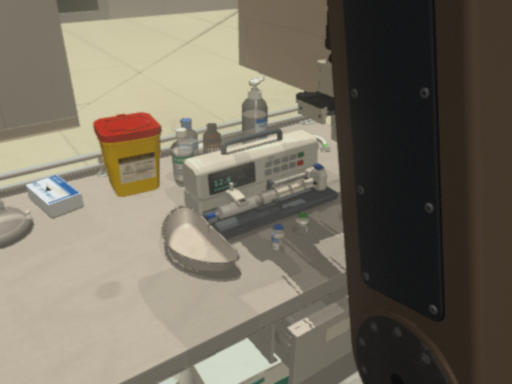

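The clamp is down on the barrel (≈(237,197)), the dish is against the pump end with the nozzle over it, and the gripper is beyond the pusher end.

Request:
move_arm(
  rows=[
    {"translation": [0,2,0],"rot": [0,0,0],"hand": 1},
    {"translation": [0,2,0],"rot": [0,0,0],"hand": 1},
    {"translation": [0,2,3],"rot": [0,0,0],"hand": 1},
    {"translation": [0,2,6],"rot": [0,0,0],"hand": 1},
    {"translation": [0,2,8.3],"rot": [0,0,0],"hand": 1},
    {"translation": [0,2,8.3],"rot": [0,0,0],"hand": 1},
  ],
)

```text
t: 10.52
eef_pos: [0.5192, -0.247, 0.0615]
ee_rot: [-3.14, 0.007, 0.004]
force: [-1.0, 0.5, -0.4]
width: 0.0001
gripper_force: 0.0
```

Request:
move_arm(
  rows=[
    {"translation": [0,-1,0],"rot": [0,0,0],"hand": 1},
    {"translation": [0,-1.6,0],"rot": [0,0,0],"hand": 1},
    {"translation": [0,-2.2,0],"rot": [0,0,0],"hand": 1},
    {"translation": [0,-2.8,0],"rot": [0,0,0],"hand": 1},
    {"translation": [0,-3.4,0],"rot": [0,0,0],"hand": 1},
    {"translation": [0,-4,0],"rot": [0,0,0],"hand": 1},
    {"translation": [0,-4.5,0],"rot": [0,0,0],"hand": 1},
    {"translation": [0,-5,0],"rot": [0,0,0],"hand": 1},
  ],
)

```text
t: 11.18
eef_pos: [0.5227, -0.199, 0.0666]
ee_rot: [3.141, -0.002, 0.003]
force: [0.9, -2.9, 2.3]
width: 0.0002
gripper_force: 1.8
```

Request:
move_arm(
  rows=[
    {"translation": [0,-0.5,0],"rot": [0,0,0],"hand": 1},
    {"translation": [0,-1,0],"rot": [0,0,0],"hand": 1},
    {"translation": [0,-1.5,0],"rot": [0,0,0],"hand": 1},
    {"translation": [0,-2,0],"rot": [0,0,0],"hand": 1},
    {"translation": [0,-2.5,0],"rot": [0,0,0],"hand": 1},
    {"translation": [0,-3,0],"rot": [0,0,0],"hand": 1},
    {"translation": [0,-3.5,0],"rot": [0,0,0],"hand": 1},
    {"translation": [0,-4,0],"rot": [0,0,0],"hand": 1},
  ],
)

```text
t: 11.85
eef_pos: [0.5217, -0.1586, 0.0657]
ee_rot: [-3.142, 0.0, 0.003]
force: [2.4, -2.4, 0.6]
width: 0.0007
gripper_force: 1.6
```

Request:
move_arm(
  rows=[
    {"translation": [0,-0.1,0],"rot": [0,0,0],"hand": 1},
    {"translation": [0,-0.2,0],"rot": [0,0,0],"hand": 1},
    {"translation": [0,-0.3,0],"rot": [0,0,0],"hand": 1},
    {"translation": [0,-0.4,0],"rot": [0,0,0],"hand": 1},
    {"translation": [0,-0.5,0],"rot": [0,0,0],"hand": 1},
  ],
)

```text
t: 12.27
eef_pos: [0.5217, -0.1542, 0.0657]
ee_rot: [-3.142, 0.0, 0.003]
force: [1.6, -4.1, 0.5]
width: 0.0004
gripper_force: 1.5
```

Request:
move_arm(
  rows=[
    {"translation": [0,-0.1,0],"rot": [0,0,0],"hand": 1},
    {"translation": [0,-0.2,0],"rot": [0,0,0],"hand": 1},
    {"translation": [0,-0.3,0],"rot": [0,0,0],"hand": 1},
    {"translation": [0,-0.4,0],"rot": [0,0,0],"hand": 1},
  ],
)

```text
t: 12.6
eef_pos: [0.5217, -0.1501, 0.0657]
ee_rot: [-3.142, 0.0, 0.003]
force: [2.1, -2.4, -0.2]
width: 0.0007
gripper_force: 1.5
```

Request:
move_arm(
  rows=[
    {"translation": [0,-0.1,0],"rot": [0,0,0],"hand": 1},
    {"translation": [0,-0.2,0],"rot": [0,0,0],"hand": 1},
    {"translation": [0,-0.3,0],"rot": [0,0,0],"hand": 1},
    {"translation": [0,-0.3,0],"rot": [0,0,0],"hand": 1},
  ],
)

```text
t: 12.93
eef_pos: [0.5216, -0.147, 0.0657]
ee_rot: [-3.142, 0.0, 0.003]
force: [0.9, -2.6, 0.3]
width: 0.0002
gripper_force: 1.0
```

Request:
move_arm(
  rows=[
    {"translation": [0,-0.1,0],"rot": [0,0,0],"hand": 1},
    {"translation": [0,-0.2,0],"rot": [0,0,0],"hand": 1},
    {"translation": [0,-0.3,0],"rot": [0,0,0],"hand": 1},
    {"translation": [0,-0.3,0],"rot": [0,0,0],"hand": 1},
  ],
)

```text
t: 13.27
eef_pos: [0.5216, -0.1448, 0.0658]
ee_rot: [3.141, 0.0, 0.003]
force: [2.1, -8.8, -1.4]
width: 0.0004
gripper_force: 4.0
```

Request:
move_arm(
  rows=[
    {"translation": [0,-0.1,0],"rot": [0,0,0],"hand": 1},
    {"translation": [0,-0.15,0],"rot": [0,0,0],"hand": 1},
    {"translation": [0,-0.15,0],"rot": [0,0,0],"hand": 1},
  ],
)

```text
t: 13.52
eef_pos: [0.5216, -0.1445, 0.0659]
ee_rot: [3.139, 0.001, 0.003]
force: [3.2, -16.4, -2.7]
width: 0.0001
gripper_force: 8.1
```

Hard stop reached. I'll back off, lift away and check.

Request:
move_arm(
  rows=[
    {"translation": [0,1,0],"rot": [0,0,0],"hand": 1},
    {"translation": [0,3,0],"rot": [0,0,0],"hand": 1},
    {"translation": [0,5,-1],"rot": [0,0,0],"hand": 1},
    {"translation": [0,7,-4],"rot": [0,0,0],"hand": 1},
    {"translation": [0,9,-8],"rot": [0,0,0],"hand": 1},
    {"translation": [0,11,-11],"rot": [0,0,0],"hand": 1},
    {"translation": [0,13,-12],"rot": [0,0,0],"hand": 1},
    {"translation": [0,13,-12],"rot": [0,0,0],"hand": 1},
  ],
)

```text
t: 14.18
eef_pos: [0.5233, -0.2754, 0.1893]
ee_rot: [3.14, -0.005, 0.001]
force: [0.2, 0.3, -0.6]
width: 0.0001
gripper_force: 0.0
```

Run:
```python
from h import *
im,d=arm.grab_frame("top");cv2.imwrite("pics/t4.png",cv2.resize(im[100:290,120:370,::-1],None,fx=3,fy=3))
C=cloud("top",d);x,y,z=C[...,0],C[...,1],C[...,2]
m=(z>.026)&(z<.045)&(y>.07)&(y<.22)&(x>.38)&(x<.64)
print(cv2.boxPoints(cv2.minAreaRect(C[m][:,:2].astype(np.float32))))
for l in("clamp_top","pusher_back","dish","nozzle","vial_tall","vial_short","tape"):print(l,[(w("top",r["point"]).round(4),r["p"]) for r in arm.pinpoint(l,"top")[:1]])
```

```text
[[0.4025585  0.17272104]
 [0.40285677 0.0712215 ]
 [0.6191477  0.07185714]
 [0.61884946 0.17335668]]
clamp_top [(array([0.5357, 0.0131, 0.0691]), 0.73)]
pusher_back [(array([0.5101, 0.1265, 0.003 ]), 0.52)]
dish [(array([0.5101, 0.125 , 0.0008]), 0.86)]
nozzle [(array([0.5318, 0.0837, 0.049 ]), 0.89)]
vial_tall [(array([ 0.4254, -0.0092, -0.0018]), 0.52)]
vial_short []
tape []
```

View pics/t4.png

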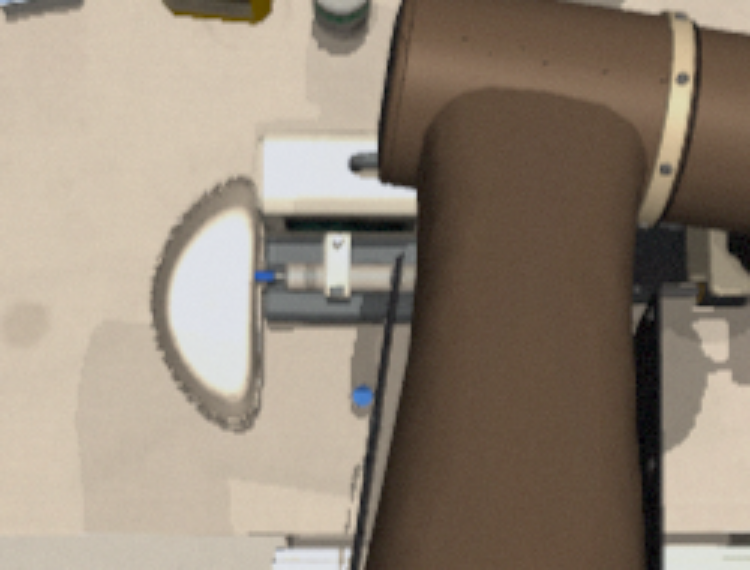

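The dish is still against the pump, with the nozzle at (265,275) over it and the clamp down. The arm hides the pusher, so I'll move it further aside.

Request:
move_arm(
  rows=[
    {"translation": [0,4,-1],"rot": [0,0,0],"hand": 1},
    {"translation": [0,8,-2],"rot": [0,0,0],"hand": 1},
    {"translation": [0,12,-3],"rot": [0,0,0],"hand": 1},
    {"translation": [-3,15,-4],"rot": [0,0,0],"hand": 1},
    {"translation": [-6,18,-4],"rot": [0,0,0],"hand": 1},
    {"translation": [-9,20,-4],"rot": [0,0,0],"hand": 1},
    {"translation": [-12,22,-4],"rot": [0,0,0],"hand": 1},
    {"translation": [-12,22,-4],"rot": [0,0,0],"hand": 1},
  ],
)

```text
t: 15.25
eef_pos: [0.3982, -0.4951, 0.2253]
ee_rot: [-3.141, 0.002, -0.001]
force: [0.9, 0.4, -0.1]
width: 0.0004
gripper_force: 0.0
```

Run:
```python
from h import *
im,d=arm.grab_frame("top");cv2.imwrite("pics/t5.png",cv2.resize(im[100:290,120:370,::-1],None,fx=3,fy=3))
arm.grab_frame("scene")
for n in("top","scene"):
  for l in("pusher_back","clamp_top","dish","vial_tall","vial_short","tape"):print(l,[(w(n,r["point"]).round(4),r["p"]) for r in arm.pinpoint(l,n)[:1]])
```

```text
pusher_back [(array([ 0.5277, -0.1309,  0.0515]), 0.69)]
clamp_top [(array([0.5396, 0.0144, 0.0706]), 0.69)]
dish [(array([0.5101, 0.1247, 0.0043]), 0.81)]
vial_tall [(array([0.5297, 0.084 , 0.052 ]), 0.67)]
vial_short [(array([ 0.4539, -0.0842, -0.0024]), 0.65)]
tape [(array([ 0.4202, -0.2107,  0.0043]), 0.8)]
pusher_back [(array([ 0.527 , -0.1276,  0.0515]), 0.9)]
clamp_top [(array([ 0.4492, -0.082 ,  0.0025]), 0.31)]
dish [(array([0.513 , 0.125 , 0.0031]), 0.79)]
vial_tall [(array([ 0.4285, -0.0059,  0.0017]), 0.68)]
vial_short [(array([ 0.4511, -0.0804,  0.0047]), 0.82)]
tape [(array([ 4.257e-01, -2.046e-01, -2.000e-04]), 0.46)]
```

View pics/t5.png

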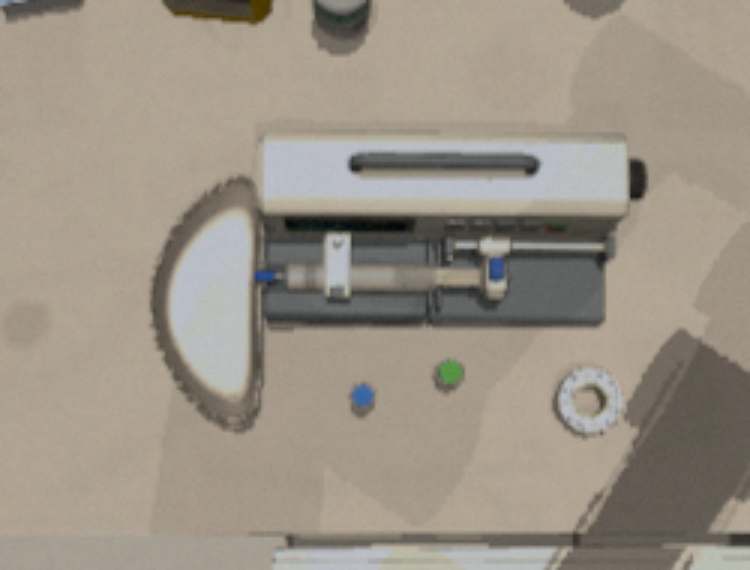

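The pusher's back is at y≈-0.129, the end of its travel (blue cap at (495,268)). The dish, vials and tape are all where they should be.

```bash
python3 -c "
from station import arm
print(arm.job_done())"
```

```text
the job is handed in; nothing more can be done
None
```

I handed the job in at about 16 s; the hand-in gave no verdict. On my last camera check the dish was against the pump's end under the nozzle, the clamp down, the pusher at the end of its travel, and the vials and tape where they started.

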